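# Pick the snap ring out of a brake housing

### The arm

A 7-joint arm with a two-finger parallel gripper is mounted at the origin on a cart in front of the work surface, level with it; the furniture and walls round the work are solid. World frame = base frame: x ahead of the robot, y to its left, z up, the work surface at z = 0. Lengths are in m, angles in rad, forces in N, time in s.
With the tool pointing down it reaches from about 0.4 to 0.875 m from the base axis. Payload 19.3 kg.
Tool frame: the origin (TCP) lies at the centre of the arm's flange, where the gripper is bolted on; the fingertips stand 173 mm ahead of it and the grasp point (between the pads) lies 155 mm ahead of it; z points along the fingers, y is the direction in which the jaws open and shut (so a half turn about z gives the same grasp; the last joint's range is limited). The gripper opens to 85 mm and grips with 20 to 120 N. Pads are 22 mm wide; open, the fingers measure 114 mm over their backs; the gripper's body (76 mm by 85 mm) begins 54 mm behind the grasp point. The pads swing forward as they close: fully open they stand 13 mm farther back than shut.
Start: joints at [-1.397, 0.521, -0.036, 1.599, 0.021, 1.021, -0.113], TCP at [0.151, 0.607, 0.405] pointing down, gripper open.
Joint ranges: [-2.91, 2.91], [-0.3, 2.13], [-1.5, 1.42], [0.17, 2.43], [-1.26, 4.41], [0.16, 1.93], [-2.52, 2.52]. Speed limits (rad/s): [1.89, 1.89, 2.39, 2.39, 3.01, 3.01, 3.01].

### API

Orientations are given as a unit quaternion [x, y, z, w].
In Python, from cell import get_state, read_camera, job_done gives the robot as it stands.
- The arm moves only by the tool arm_command, never from a script. Its argument "plan" is a list that holds one entry, the list of rows, each a list of 5 numbers: the shift along the tool's x, y, z in m, then the turn about the tool's z in degrees, then the closure in counts, from 0 (fully open) to 255 (shut). In form: [[[tx, ty, tz, turn, grip], ...]]. A call has 1 to 10 rows; each row shifts and turns the pose as measured when the row begins, along the tool's axes as they then stand; what a row does not reach is not made up. A row lasts 1/10 s, in which the tool goes at most 50 mm and 8.59 degrees, less where a joint would pass 70% of its speed; a pose out of reach is approached as far as the arm can. A call with a gripper value outside its range is refused whole. The fingers move at their own pace and stop on an object; the grip force is fixed at half the most. Time passes only in rows, so rows that do not move let the fingers close. It gives the time, the measured TCP pose, the force and the opening at its end, in the units of the state.
- get_state(): the state, without advancing time (a new reading comes with each control period).
- read_camera(name): name is "scene" or "top" or "wrist"; returns a dict with "color" (384x512x3 uint8, red, green, blue), "depth" (384x512 float32, m along the optical axis (not along the pixel's ray), 0 where there is no reading), "mtx" (3x3 intrinsics, pixels), "rvec" (rotation vector, rad) and "tvec" (3), from world to camera coordinates, as OpenCV has them; the wrist camera has in their place "tool_from_camera" (4x4, takes a point from camera to tool coordinates, whose origin is the TCP and whose axes are the flange's). Camera axes: x right, y down, z forward; pixel columns grow to the right and rows downward; lengths in m; the calibration is good to about 2 mm. The wrist camera is an equidistant fisheye: a pixel r from the principal point sees the ray r / f radians off the axis. A picture is of the moment at which its call begins: read the wrist's pose just before it.
- job_done(): hands the job in, once; it reports no verdict.
The state is a dict: "clock": time; "qpos": joint angles; "dq": joint speeds; "tau": joint torques, N m; "tcp_pos": TCP position; "eef_rot": TCP orientation; "contact_force": force on the tool from outside, world axes, zero at the start; "torque": the same for the moment, N m; "finger_gap": opening from 0.0 (shut) to 1.0 (fully open).
Only numpy, scipy, OpenCV 4.12 (cv2) and the standard library are available. Lean on these libraries where they do the work, as an engineer would, in place of code of your own. Each camera call takes 0.05 s, during which the arm holds its last target. There are 200 camera calls.

### The job

Take the square-handled pick out of the tool block, push its tip through the notch in the rim of the brake housing, under the end of the snap ring, and lever that end up out of its groove; keep fingers off the ring until its end is up on the rim. Then lay the pick down flat on the worktop, outside the tray, lift the ring right out of the housing and lay it flat in the parts tray. Leave the other things on the bench where they are.

Things in the scene. Friction and masses are not known exactly. Their poses are not given: they have to be found in the camera images.
- housing: Round aluminium brake housing fixed to the bench, 168 mm across, flat rim 100 mm above the worktop; foot flange 194 mm across, 12 mm high. Origin: centre of its underside, on the worktop; z up. The notch in the rim lies in the direction of its -x axis; the +x axis points from the notch to the middle.
- housing_top (a point): Centre of the 113 mm bore, level with the rim (100 mm above the worktop). A dark cover closes the bore 9 mm below the rim; the snap ring lies on the cover's edge, in a groove under the rim's rounded lip, which overhangs the wire by 1 to 2 mm. Around the notch a shallow relief, 34 mm wide at the ring, lowers the rim to 94.5 mm, so fingers can get at the raised end; no lip there.
- notch (a point): Outer edge of the notch's floor on its centre line, 84 mm from the housing's axis, 83 mm above the worktop: fulcrum for the pick's shank. The floor runs in level to 45 mm from the axis, where the cover's solid middle stops it. Sides radial: 26 mm apart here, 17 mm at the ring; open above but for the ring's end. 8 mm free height under the seated ring. Axes: the housing's.
- ring: Snap ring: split ring of 6 mm spring wire, 116 mm outside when seated, up to 132 mm when free, 120 g; it bends sideways and up or down. Each end is a flat lug, 18 mm long, 8 mm wide (radially), 6 mm thick. Origin: ring's centre at mid-wire, z up. One lug bridges the notch. Held by that raised lug and drawn straight up, the ring peels out with 5 to 10 N, is free after 50 mm, staying level.
- ring_end (a point): Centre of the lug that bridges the notch. Seated: 54 mm from the housing's axis, 2 mm to the -y side of the notch's centre line, 94 mm above the worktop. 5 to 12 N upwards and 5 to 8 mm of rise bring the wire past the lip; it then springs 5 to 12 mm outwards and about 3 mm towards +y and stays up over the relief, its centre 101 to 104 mm up, while the rest stays in the groove.
- ring_back (a point): Mid-wire at the ring's back, opposite the gap.
- ring_other_end (a point): Centre of the ring's other lug, on the -y side of the notch.
- pick_mid (a point): Centre of the pick's handle. Pick: 170 mm, 90 g; square black handle 22 x 22 x 95 mm, rounded edges; in line with it a straight round steel shank, 5 mm thick, 75 mm long, rounded tip. z axis along it from tip to handle, x and y square to the handle's flats. Starts upright in the tool block, handle's foot on the block's top; lifts straight out (75 mm). Lying flat its centre line is 11 mm up.
- pick_tip (a point): Tip of the pick, 122.5 mm from the handle's centre along the pick's -z axis.
- tool_block: Fixed wooden tool block, 50 mm (its x) by 140 mm (its y), 85 mm high; origin: centre of its underside. The pick stands in the hole at y = +45 mm; a screwdriver with a 25 mm round handle is fixed in the hole at y = -45 mm, its top about 185 mm above the worktop.
- tray_floor (a point): Centre of the floor of the fixed square parts tray of sheet steel: 200 x 200 mm outside, walls 3 mm thick and 20 mm high, floor 3 mm above the worktop. x and y along its sides.
- brake_rotor: Bystander, to be left alone: brake rotor with bronze shoes standing at the back, 131 x 84 x 124 mm. Origin: centre of its underside.
- grease_tin: Bystander, to be left alone: flat grease tin, 65 mm across. Origin: centre of its underside.
- circlip_pliers: Bystander, to be left alone: pliers with blue handles lying near the front edge, 181 mm long. Origin: centre of its underside.
- caliper: Bystander, to be left alone: digital caliper lying near the front edge, 200 mm long. Origin: centre of its underside.
- spare_shoe: Bystander, to be left alone: curved bronze brake shoe, 104 mm long. Origin: centre of its underside.
- bearing: Bystander, to be left alone: ball bearing, 48 mm across. Origin: centre of its underside.
- spray_can: Bystander, to be left alone: spray can, 68 mm across and 233 mm high. Origin: centre of its underside.
- tape_roll: Bystander, to be left alone: roll of masking tape lying flat, 104 mm across, at the left. Origin: centre of its underside.
There are look-alikes about, which are no part of the job. Leave any orange look-alike of the ring alone.

How it is judged:
On the way, in this order (a step that is already met when the one before it is completed fails the run):
1. the ring's end at the notch is up out of the groove and on or above the rim, with no finger on the ring (z of ring_end in the frame of housing above 0.1 m and contact force between the fingers and ring below 0.5 N), for 0.2 s.
2. the whole ring is lifted clear of the housing (z of each of ring_end, ring_back, ring_other_end in the frame of housing above 0.11 m), for 0.1 s.
At the end, for the whole second after the job is handed in: The ring rests flat in the tray: back and both ends within 97 mm of the tray's centre along each side, wire's middle at most 12 mm above its floor. The pick lies on the worktop outside the tray, its handle's centre under 20 mm high, within 10 degrees of level (x of ring_end in the frame of tray_floor between -0.097 and 0.097 m and y of ring_end in the frame of tray_floor between -0.097 and 0.097 m and z of each of ring_end, ring_back, ring_other_end in the frame of tray_floor below 0.012 m and x of ring_back in the frame of tray_floor between -0.097 and 0.097 m and y of ring_back in the frame of tray_floor between -0.097 and 0.097 m and x of ring_other_end in the frame of tray_floor between -0.097 and 0.097 m and y of ring_other_end in the frame of tray_floor between -0.097 and 0.097 m and linear speed of ring below 0.02 m/s and height (world z) of pick_mid below 0.02 m and angle between pick_mid's own z axis and vertical between 1.4 and 1.75 rad and (x of pick_mid in the frame of tray_floor above 0.1 m or y of pick_mid in the frame of tray_floor above 0.1 m or x of pick_mid in the frame of tray_floor below -0.1 m or y of pick_mid in the frame of tray_floor below -0.1 m)); the robot touches nothing.
It fails at once if fingers push on the ring while its end is still down in the groove (contact force between the fingers and ring above 2 N and z of ring_end in the frame of housing below 0.098 m and z of ring_back in the frame of housing above 0.09 m and horizontal distance between ring and housing below 0.02 m).
It fails at once if a bystander is shoved more than 30 mm (distance of any of brake_rotor, grease_tin, circlip_pliers, caliper, spare_shoe, bearing, spray_can, tape_roll from where it was at the start of the episode above 0.03 m).
It also fails if it takes over 72 s, if anything falls off the work surface, if the arm or the gripper's body presses on something with over 40 N, if the wrist force passes 120 N, or if a joint passes its speed limit or range.

## Working session

There is one attempt and no reset: what is moved stays moved. The work goes in short steps, Python scripts to look and compute and a tool call to move; the robot and the scene stay as the last step left them, time stands still between calls to the robot, and variables do not carry over. Pictures are saved under pics/ and viewed, about 8 in all and at most 12, crops included, and the job is handed in when it is done.

Besides the shell and the picture viewer there is one more tool, called as name(argument=value, ...), one argument or row to a line, values as JSON. arm_command: Moves the arm, as the interface text tells. Its arguments: {"type":"object","properties":{"plan":{"type":"array","items":{"type":"array","items":{"type":"array","items":{"type":"number"}}}}},"required":["plan"]}

```bash
mkdir -p pics; ls; cat > h.py <<'E'
import numpy as np, cv2
from scipy.spatial.transform import Rotation as R
from cell import get_state, read_camera, job_done
def cam(n):
    c=read_camera(n); np.savez(f'/tmp/{n}.npz',**c); return c
def load(n): return dict(np.load(f'/tmp/{n}.npz'))
def cloud(c):
    h,w=c['depth'].shape; v,u=np.mgrid[:h,:w]; K=c['mtx']; d=c['depth']
    P=np.stack([(u-K[0,2])/K[0,0]*d,(v-K[1,2])/K[1,1]*d,d],-1)
    Rm=cv2.Rodrigues(c['rvec'])[0]; P=(P-c['tvec'].reshape(3))@Rm
    P[d==0]=np.nan; return P
E
python3 - <<'E'
from h import *
s=get_state(); print(s)
a=cam('top');b=cam('scene');w=cam('wrist')
for n,c in zip('tsw',(a,b,w)):
    cv2.imwrite(f'pics/{n}0.png',cv2.resize(c['color'][...,::-1],(800,600),interpolation=cv2.INTER_CUBIC)); print(c['mtx'])
    if 'tvec' in c: print(c['rvec'].ravel(),c['tvec'].ravel())
    else: print(c['tool_from_camera'])
E
```

```text
pics
{'clock': 0.0, 'qpos': array([-1.39718293,  0.52200149, -0.03633157,  1.59994688,  0.02121261,
        1.02109631, -0.11281765]), 'dq': array([-0.00027872,  0.00163785, -0.00216822, -0.00082607, -0.00093899,
        0.00060474,  0.00014339]), 'tau': array([-3.86936481e-04, -9.27109337e+01,  1.98013522e+00, -3.69942033e+01,
        1.78848964e-02,  8.00788868e-03,  1.46922021e-04]), 'tcp_pos': array([0.15086924, 0.60639344, 0.40415528]), 'eef_rot': array([ 1.21614147e-01,  9.92577309e-01, -5.32810110e-04, -2.34042479e-05]), 'contact_force': array([-0.54903994, -0.10055086, -0.52503204]), 'torque': array([-0.02586999,  0.02011476,  0.05870115]), 'finger_gap': 0.9991551934834203}
[[435.80598823   0.         252.12010667]
 [  0.         435.80598823 185.93572635]
 [  0.           0.           1.        ]]
[ 2.18659562 -2.00921598  0.21580864] [0.04919808 0.56892615 1.29795307]
[[459.58246842   0.         250.29694808]
 [  0.         459.58246842 188.54782041]
 [  0.           0.           1.        ]]
[ 2.04349746 -0.75935256  0.40304948] [-0.35494809  0.32985265  1.41482896]
[[297.31863964   0.         252.44216419]
 [  0.         297.31863964 191.52421683]
 [  0.           0.           1.        ]]
[[ 8.46108468e-04 -9.62684985e-01 -2.70623176e-01  6.91359840e-02]
 [ 9.99999593e-01  7.30069080e-04  5.29450526e-04  9.98712360e-04]
 [-3.12120458e-04 -2.70623514e-01  9.62685211e-01  3.08130137e-02]
 [ 0.00000000e+00  0.00000000e+00  0.00000000e+00  1.00000000e+00]]
```

View pics/t0.png

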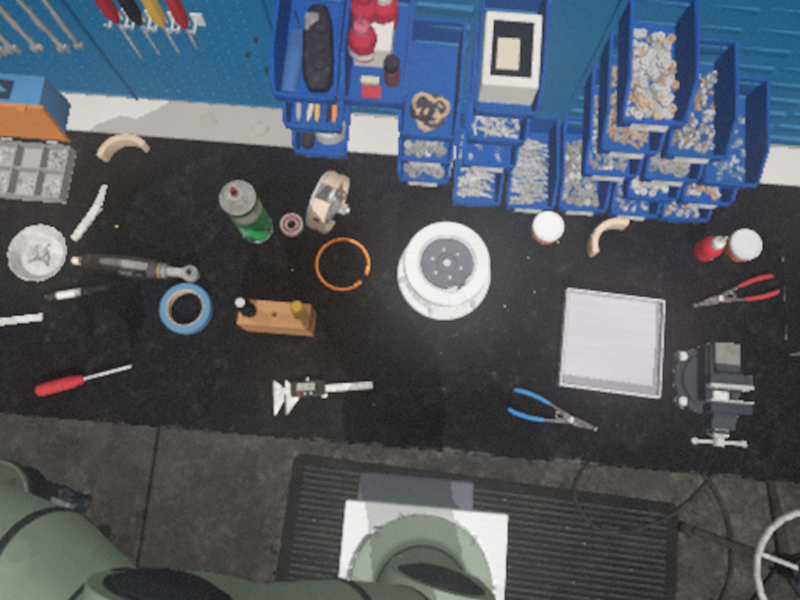

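View pics/s0.png

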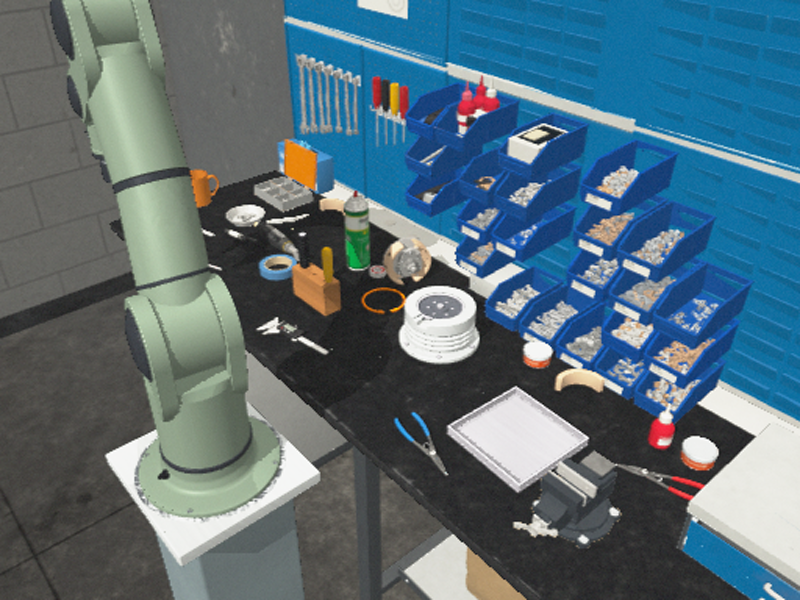

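The top view shows the housing at (445,268), the tool block at (277,317) with the pick's black handle at (242,303) and the yellow screwdriver at (297,308), the tray at (612,343), and the orange decoy ring at (342,264). The scene view shows the same layout, with a slot in the rim at about (415,322).

```bash
python3 - <<'E'
from h import *
a=load('top');b=load('scene')
Pa=cloud(a);Pb=cloud(b)
def box(P,u0,u1,v0,v1,k=0.64):
    return P[int(v0*k):int(v1*k),int(u0*k):int(u1*k)].reshape(-1,3)
q=box(Pa,380,510,200,340); m=(abs(q[:,2]-.1)<.006); (cx,cy),r=cv2.minEnclosingCircle(q[m][:,:2].astype(np.float32)); print('rim',cx,cy,r,m.sum(),np.nanmedian(q[m][:,2]))
q=box(Pb,380,500,270,370); m=(abs(q[:,2]-.1)<.006); (cx2,cy2),r2=cv2.minEnclosingCircle(q[m][:,:2].astype(np.float32)); print('rimS',cx2,cy2,r2,m.sum())
q=box(Pa,225,325,285,345); m=abs(q[:,2]-.085)<.006; print('block',cv2.minAreaRect(q[m][:,:2].astype(np.float32)),m.sum(),np.nanmedian(q[m][:,2]))
m=q[:,2]>.15; t=q[m]; 
for s in (t[:,1]>t[:,1].mean(),t[:,1]<=t[:,1].mean()): print('tool',np.median(t[s],0),t[s].min(0),t[s].max(0),s.sum())
q=box(Pa,545,680,275,410); m=(q[:,2]>.012)&(q[:,2]<.03); print('tray',cv2.minAreaRect(q[m][:,:2].astype(np.float32)),m.sum())
# crops: rectified top view of rim plane and scene crop
c1=a['color'][120:215,245:325]; c2=b['color'][175:235,250:312]
cv2.imwrite('pics/hc.png',np.hstack([cv2.resize(c1[...,::-1],(400,475),interpolation=3),cv2.resize(c2[...,::-1],(400,475),interpolation=3)]))
E
```

```text
rim 0.6226588487625122 -0.0020738602615892887 0.08483300358057022 1311 0.09856896593700246
rimS 0.6869235038757324 0.004639814607799053 0.1526029407978058 653
block ((0.4937050938606262, 0.3262316882610321), (0.050975602120161057, 0.1405901461839676), 0.18206465244293213) 520 0.08397767278425675
tool [0.49050077 0.36710038 0.17782511] [0.48214966 0.35972707 0.15026752] [0.50436713 0.38056341 0.18622041] 75
tool [0.49189846 0.26579317 0.18070628] [0.48148537 0.25591025 0.15081644] [0.50469575 0.28039481 0.18618732] 79
tray ((0.48842930793762207, -0.3535776138305664), (0.2669311761856079, 0.24230077862739563), 89.59516143798828) 483
```

View pics/hc.png

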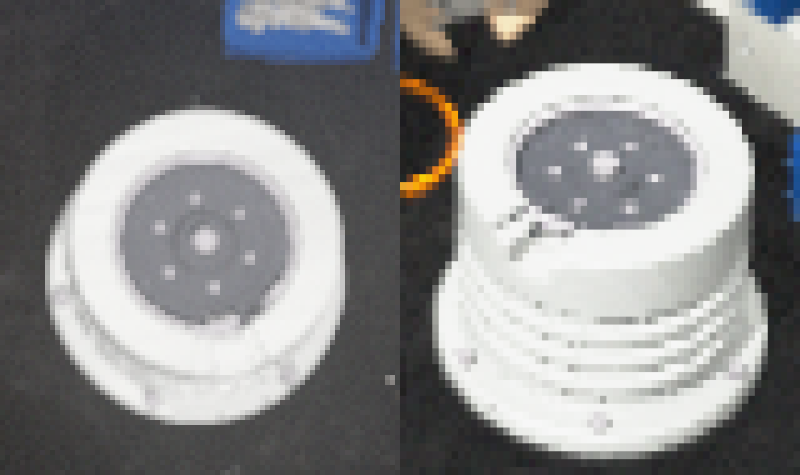

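```bash
cat >> h.py <<'E'
def go(x,y,z,xdir=None):
    """print shift in tool axes and turn (deg) for target TCP; xdir = wanted world heading (deg) of tool x"""
    s=get_state(); M=R.from_quat(s['eef_rot']).as_matrix(); d=np.array([x,y,z])-s['tcp_pos']
    h=np.degrees(np.arctan2(M[1,0],M[0,0])); out=[np.round(1e3*M.T@d,1)]
    if xdir is not None:
        t=-((xdir-h+180)%360-180); out.append(('turn',round(t,1)))
        M2=R.from_rotvec([0,0,np.radians(-t)]).as_matrix()@M; out.append(('shift if after turn',np.round(1e3*M2.T@d,1)))
    print('clk',round(s['clock'],2),'tcp',s['tcp_pos'].round(4),'xdir',round(h,1),'F',s['contact_force'].round(1),'gap',round(s['finger_gap'],3),'q7',s['qpos'][6].round(2),'->',*out)
E
python3 - <<'E'
from h import *
a=load('top');b=load('scene')
C=np.array([.6227,-.0021])
for n,c in (('top',a),('scene',b)):
    q=cloud(c).reshape(-1,3); d=q[:,:2]-C; r=np.hypot(*d.T); th=np.degrees(np.arctan2(d[:,1],d[:,0]))%360
    for lo,hi in ((62,70),(72,81)):
        m=(r>lo/1e3)&(r<hi/1e3)&(q[:,2]<.0965)&(q[:,2]>.075); print(n,lo,[(int(t),round(z,3)) for t,z in sorted(zip(th[m],q[m,2]))][:40])
P=cloud(a)
def px(u,v): return P[int(v*.64)-1:int(v*.64)+2,int(u*.64)-1:int(u*.64)+2].reshape(-1,3)
for n,(u,v) in dict(tray=(612,343),c1=(568,291),c2=(664,299),c3=(660,396),c4=(560,386),ringL=(317,264),ringR=(370,264),ringB=(342,290),calL=(278,410),calR=(370,385),plL=(512,392),plR=(594,428),edge=(440,428)).items(): print(n,np.nanmedian(px(u,v),0).round(3))
go(.4937,.371,.32,180)
E
```

```text
top 62 [(0, np.float64(0.094)), (0, np.float64(0.094)), (3, np.float64(0.095)), (9, np.float64(0.096)), (12, np.float64(0.094)), (32, np.float64(0.096)), (37, np.float64(0.096)), (40, np.float64(0.096)), (45, np.float64(0.095)), (47, np.float64(0.096)), (52, np.float64(0.093)), (55, np.float64(0.096)), (59, np.float64(0.096)), (68, np.float64(0.095)), (72, np.float64(0.096)), (77, np.float64(0.096)), (80, np.float64(0.096)), (80, np.float64(0.096)), (85, np.float64(0.093)), (99, np.float64(0.096)), (122, np.float64(0.096)), (123, np.float64(0.092)), (129, np.float64(0.094)), (138, np.float64(0.095)), (141, np.float64(0.095)), (143, np.float64(0.095)), (149, np.float64(0.095)), (149, np.float64(0.095)), (161, np.float64(0.094)), (162, np.float64(0.096)), (165, np.float64(0.096)), (168, np.float64(0.096)), (170, np.float64(0.096)), (176, np.float64(0.093)), (178, np.float64(0.095)), (178, np.float64(0.095)), (179, np.float64(0.087)), (181, np.float64(0.095)), (181, np.float64(0.094)), (184, np.float64(0.095))]
top 72 [(0, np.float64(0.091)), (3, np.float64(0.095)), (15, np.float64(0.09
[... 2543 characters left out ...]
077)), (248, np.float64(0.081)), (251, np.float64(0.096)), (252, np.float64(0.083)), (254, np.float64(0.088)), (255, np.float64(0.094)), (258, np.float64(0.076))]
tray [ 0.505 -0.355  0.001]
c1 [ 0.603 -0.257  0.02 ]
c2 [ 0.602 -0.456  0.017]
c3 [ 0.403 -0.448  0.015]
c4 [ 0.408 -0.253 -0.002]
ringL [0.622 0.268 0.001]
ringR [0.632 0.156 0.002]
ringB [0.569 0.21  0.003]
calL [0.312 0.312 0.004]
calR [0.377 0.133 0.005]
plL [ 0.389 -0.155  0.001]
plR [ 0.332 -0.322  0.002]
edge [ 0.306 -0.016 -0.002]
clk 0.15 tcp [0.1509 0.6064 0.4043] xdir 166.0 F [ 0.1 -1.3 -0.6] gap 1.004 q7 -0.11 -> [-389.5 -145.6   84.4] ('turn', np.float64(-14.0)) ('shift if after turn', array([-342.8, -235.4,   84.5]))
```

arm_command(
  plan=[
    [[0,0,0,-7,0],[0,0,0,-7,0],[-40,-27.5,0,0,0],[-0.04,-0.0275,0,0,0]],
  ],
)

```text
clock: 0.55
tcp_pos: [0.2285, 0.5531, 0.403]
eef_rot: [-0.01, 1.0, -0.001, -0.002]
contact_force: [1.0, 0.5, 0.2]
finger_gap: 1.003
```

arm_command(
  plan=[
    [[-0.04,-0.0275,0,0,0],[-0.04,-0.0275,0,0,0],[-0.04,-0.0275,0,0,0],[-0.04,-0.0275,0,0,0],[-0.04,-0.0275,0,0,0],[-0.04,-0.0275,0,0,0],[-0.02,-0.012,0,0,0],[0,0,0,0,0]],
  ],
)

```text
clock: 1.35
tcp_pos: [0.5048, 0.3691, 0.4011]
eef_rot: [-0.008, 1.0, -0.002, -0.001]
contact_force: [0.2, 0.6, -0.3]
finger_gap: 0.997
```

```bash
python3 - <<'E'
from h import *
go(.4937,.371,.32,180)
w=cam('wrist'); cv2.imwrite('pics/w1.png',w['color'][...,::-1])
E
```

```text
clk 1.35 tcp [0.5048 0.3691 0.4011] xdir -179.1 F [ 0.2  0.6 -0.3] gap 0.997 q7 0.85 -> [10.8  2.4 81.1] ('turn', np.float64(0.9)) ('shift if after turn', array([10.9,  2.3, 81.1]))
```

View pics/w1.png

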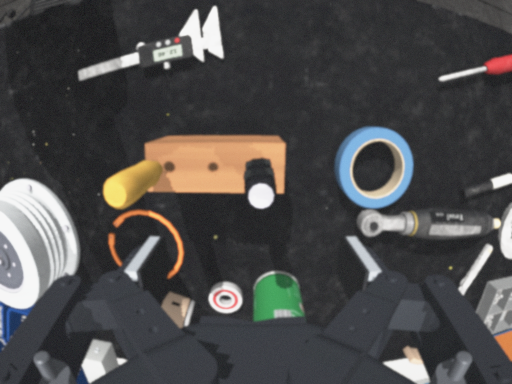

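The wrist view shows the block with the pick's black handle at (260,180), its light top at (261,195), and the yellow screwdriver at (130,185). I'll check the pick's position from this.

```bash
cat >> h.py <<'E'
def wray(c,uv):
    K=c['mtx']; d=(np.atleast_2d(uv)-[K[0,2],K[1,2]])/K[0,0]; r=np.hypot(*d.T); k=np.sinc(r/np.pi)
    return np.c_[d*k[:,None],np.cos(r)]
def wpose():
    s=get_state(); T=np.eye(4); T[:3,:3]=R.from_quat(s['eef_rot']).as_matrix(); T[:3,3]=s['tcp_pos']; return T
def wplane(c,T,uv,z):
    X=T@c['tool_from_camera']; d=wray(c,uv)@X[:3,:3].T; return X[:3,3]+d*((z-X[2,3])/d[:,2])[:,None]
def wcloud(c,T):
    h,w=c['depth'].shape; v,u=np.mgrid[:h,:w]; d=wray(c,np.c_[u.ravel(),v.ravel()].astype(float)); X=T@c['tool_from_camera']
    p=d/d[:,2:]*c['depth'].ravel()[:,None]; p[(c['depth'].ravel()==0)|(d[:,2]<.1)]=np.nan
    return (p@X[:3,:3].T+X[:3,3]).reshape(h,w,3)
E
python3 - <<'E'
from h import *
w=load('wrist');T=wpose()
print(wplane(w,T,[[261,195]],.18)); print(wplane(w,T,[[150,192.],[283,192.],[284,141]],.085))
q=wcloud(w,T)[150:215,240:290].reshape(-1,3); t=q[(q[:,2]>.165)&(q[:,2]<.2)]; print(np.nanmedian(t,0),t.min(0),t.max(0),len(t))
E
```

```text
[[0.48987848 0.37569676 0.18      ]]
[[0.51640908 0.2634355  0.085     ]
 [0.51388711 0.40052194 0.085     ]
 [0.46288465 0.39950411 0.085     ]]
[0.4865551  0.37508014 0.18036482] [0.4780274  0.36396918 0.16500825] [0.50103493 0.38702057 0.18497536] 983
```

arm_command(
  plan=[
    [[0.014,0.005,0,0.9,0],[0,0,0.03,0,0],[0,0,0.04,0,0],[0,0,0.014,0,120],[0,0,0,0,255],[0,0,0,0,255],[0,0,0,0,255],[0,0,0,0,255],[0,0,0,0,255]],
  ],
)

```text
clock: 2.3
tcp_pos: [0.4829, 0.3791, 0.3172]
eef_rot: [-0.004, 1.0, -0.002, -0.002]
contact_force: [0.7, -1.0, -1.7]
finger_gap: 0.254
```

arm_command(
  plan=[
    [[0,0,-0.05,0,255],[0,0,-0.05,0,255],[0.02,0,-0.02,0,255],[0.035,0,0,0,255],[0,-0.045,0,0,255],[0,-0.045,0,0,255],[0,-0.045,0,0,255],[0,-0.045,0,0,255],[0,-0.045,0,0,255],[0,-0.045,0,0,255]],
  ],
)

```text
clock: 3.3
tcp_pos: [0.4263, 0.1068, 0.4482]
eef_rot: [-0.009, 1.0, 0.005, 0.003]
contact_force: [1.2, -1.4, -0.9]
finger_gap: 0.247
```

```bash
python3 -c "
from h import *
go(.45,.05,.315,90)"
```

```text
clk 3.3 tcp [0.4263 0.1068 0.4482] xdir -179.0 F [ 1.2 -1.4 -0.9] gap 0.247 q7 1.23 -> [-21.8 -58.5 132.7] ('turn', np.float64(91.0)) ('shift if after turn', array([-55.9,  22.4, 133.8]))
```

arm_command(
  plan=[
    [[0,0,0.01,8.3,255],[0,0,0.01,8.3,255],[0,0,0.01,8.3,255],[0,0,0.01,8.3,255],[0,0,0.01,8.3,255],[0,0,0.01,8.3,255],[0,0,0.01,8.3,255],[0,0,0.01,8.3,255],[0,0,0.01,8.3,255],[0,0,0.01,8.3,255]],
  ],
)

```text
clock: 4.3
tcp_pos: [0.4287, 0.102, 0.3546]
eef_rot: [0.674, 0.738, 0.016, 0.003]
contact_force: [-0.3, 0.4, -0.8]
finger_gap: 0.252
```

```bash
python3 -c "
from h import *
go(.45,.05,.315,90)"
```

```text
clk 4.3 tcp [0.4287 0.102  0.3546] xdir 95.2 F [-0.3  0.4 -0.8] gap 0.252 q7 -0.11 -> [-54.4  15.4  39.1] ('turn', np.float64(5.2)) ('shift if after turn', array([-52.6,  20.2,  39.2]))
```

arm_command(
  plan=[
    [[-0.04,0.015,0,5,255],[-0.035,0,0.02,0,255],[0,0,0.018,0,255],[0,0,0.006,0,255],[0,0,0.004,0,255]],
  ],
)

```text
clock: 4.8
tcp_pos: [0.4506, 0.0295, 0.3069]
eef_rot: [0.708, 0.706, 0.02, 0.003]
contact_force: [0.4, 0.5, -1.2]
finger_gap: 0.252
```

```bash
python3 -c "
from h import *
go(.45,.05,.307,90)"
```

```text
clk 4.8 tcp [0.4506 0.0295 0.3069] xdir 89.9 F [ 0.4  0.5 -1.2] gap 0.252 q7 0.06 -> [20.5 -0.7  0.4] ('turn', np.float64(-0.1)) ('shift if after turn', array([20.5, -0.6,  0.4]))
```

arm_command(
  plan=[
    [[0,0,0.004,0,255],[0.015,0,0.004,0,255],[0.015,0,0.004,0,255],[0.015,0,0.004,0,255]],
  ],
)

```text
clock: 5.2
tcp_pos: [0.4517, 0.0761, 0.2962]
eef_rot: [0.708, 0.706, 0.022, 0.004]
contact_force: [0.3, -3.4, 1.1]
finger_gap: 0.244
```

arm_command(
  plan=[
    [[0.03,0,0.012,0,255],[0.022,0,0.016,0,255],[0.018,0,0.018,0,255],[0.016,0,0.022,0,255]],
  ],
)

```text
clock: 5.6
tcp_pos: [0.4555, 0.1706, 0.2342]
eef_rot: [0.707, 0.707, 0.027, 0.004]
contact_force: [0.6, 0.3, 3.4]
finger_gap: 0.249
```

arm_command(
  plan=[
    [[0.008,0,0.02,0,255],[0.005,0,0.02,0,255],[0,0,0.006,0,255]],
  ],
)

```text
clock: 5.9
tcp_pos: [0.4574, 0.1918, 0.1881]
eef_rot: [0.704, 0.71, 0.03, 0.004]
contact_force: [-0.4, 2.6, 5.1]
finger_gap: 0.251
```

```bash
python3 - <<'E'
from h import *
go(.45,.05,.19,90)
w=cam('wrist'); b=cam('scene')
cv2.imwrite('pics/w2.png',np.hstack([cv2.resize(w['color'][...,::-1],(400,300)),cv2.resize(b['color'][140:260,170:330,::-1],(400,300),interpolation=3)]))
E
```

```text
clk 5.9 tcp [0.4574 0.1918 0.1881] xdir 90.6 F [-0.4  2.6  5.1] gap 0.251 q7 -0.15 -> [-141.5   -8.5   -7.5] ('turn', np.float64(0.6)) ('shift if after turn', array([-141.6,   -7.1,   -7.5]))
```

View pics/w2.png

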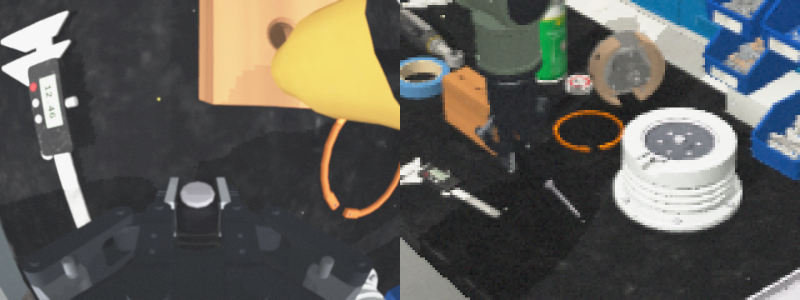

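The pick has pivoted in the grip to about 12° off level, tip at left-frame-down / scene (580,215). I'll release it flat and regrasp it nearer the handle's middle.

arm_command(
  plan=[
    [[0,0,0,0,110],[0,0,0,0,110],[0,0,0,0,110],[0,0,0,0,110]],
  ],
)

```text
clock: 6.4
tcp_pos: [0.4583, 0.1896, 0.192]
eef_rot: [0.705, 0.709, 0.031, 0.005]
contact_force: [-0.1, 0.7, -0.1]
finger_gap: 0.573
```

```bash
python3 - <<'E'
from h import *
go(.45,.145,.18,90)
w=cam('wrist'); a=cam('top'); T=wpose()
P=cloud(a).copy(); c=a['color'].astype(int); m=(P[...,0]>.38)&(P[...,0]<.53)&(P[...,1]>-.02)&(P[...,1]<.25)
crop=a['color'][155:255,215:315,::-1]
cv2.imwrite('pics/t3.png',np.hstack([cv2.resize(crop,(400,400),interpolation=3),cv2.resize(w['color'][150:,100:400][:,:,::-1],(400,400))]))
E
```

```text
clk 6.4 tcp [0.4583 0.1896 0.192 ] xdir 90.4 F [-0.1  0.7 -0.1] gap 0.573 q7 -0.15 -> [-44.9  -9.2   9.8] ('turn', np.float64(0.4)) ('shift if after turn', array([-45. ,  -8.9,   9.9]))
```

View pics/t3.png

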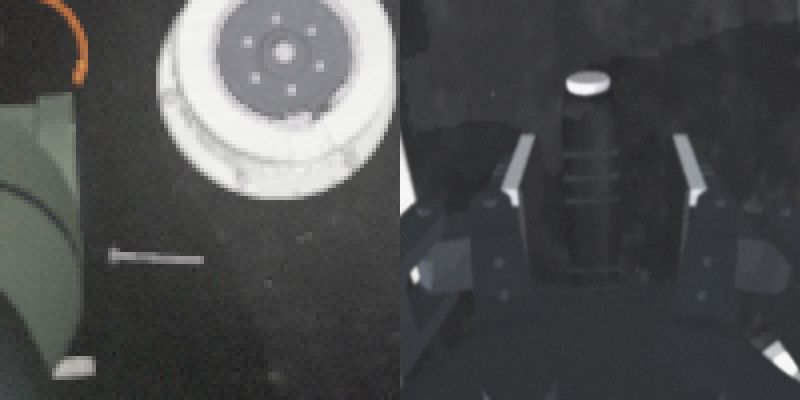

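The pick lies flat: shank from crop (110,255) to its tip at (204,260), handle between the open pads.

```bash
python3 - <<'E'
from h import *
a=load('top'); Rm=cv2.Rodrigues(a['rvec'])[0]; o=-Rm.T@a['tvec'].ravel()
def tp(uv,z):
    d=Rm.T@np.linalg.inv(a['mtx'])@np.array([*uv,1]); return o+d*(z-o[2])/d[2]
t=tp((266-.5+.25,220-.3),.011); f=tp((242.5,218.7),.011); print(t,f,np.linalg.norm(t-f),np.degrees(np.arctan2(*(t-f)[[1,0]])))
T=wpose(); T; print('grasp',T[:3,3]+.155*T[:3,2], 'tip',T[:3,3]+.173*T[:3,2])
E
```

```text
[0.46794631 0.04558895 0.011     ] [0.46490095 0.11974399 0.011     ] 0.07421755140755837 -87.64832410386558
grasp [0.46609847 0.19545474 0.03708101] tip [0.46700308 0.19613033 0.01911645]
```

arm_command(
  plan=[
    [[-0.02,0,0,-2,110],[-0.018,0,0.006,0,110],[0,0,0.008,0,130],[0,0,0,0,255],[0,0,0,0,255],[0,0,0,0,255],[0,0,0,0,255]],
  ],
)

```text
clock: 7.2
tcp_pos: [0.46, 0.1529, 0.177]
eef_rot: [0.691, 0.722, 0.031, 0.005]
contact_force: [0.3, 0.2, -1.5]
finger_gap: 0.24
```

```bash
python3 - <<'E'
from h import *
go(.45,.1,.4,180)
T=wpose(); print('grasp',T[:3,3]+.155*T[:3,2], 'tip',T[:3,3]+.173*T[:3,2],T[:3,:3].round(3))
E
```

```text
clk 7.2 tcp [0.46   0.1529 0.177 ] xdir 92.6 F [ 0.3  0.2 -1.5] gap 0.24 q7 -0.06 -> [ -44.3   -0.6 -225. ] ('turn', np.float64(-87.4)) ('shift if after turn', array([  18.1,  -41.1, -224.9]))
grasp [0.46790302 0.15881822 0.02235533] tip [0.46881797 0.15950929 0.00439189] [[-0.045  0.998  0.051]
 [ 0.998  0.043  0.038]
 [ 0.036  0.052 -0.998]]
```

arm_command(
  plan=[
    [[0,0,-0.05,0,255],[0,0,-0.05,0,255],[-0.03,0,-0.04,0,255],[-0.045,0.018,-0.02,0,255],[-0.045,0.018,-0.015,0,255],[-0.045,0.018,0,0,255],[-0.035,0.018,0,0,255],[-0.02,0.018,0,0,255],[0,0,0,0,255]],
  ],
)

```text
clock: 8.1
tcp_pos: [0.5546, -0.0705, 0.3548]
eef_rot: [0.687, 0.726, 0.03, 0.005]
contact_force: [-1.0, 1.3, -0.6]
finger_gap: 0.244
```

```bash
python3 - <<'E'
from h import *
go(.545,-.08,.36,92)
w=cam('wrist'); T=wpose(); np.save('/tmp/T4.npy',T); print(T[:3,:3].round(3))
P=wcloud(w,T); q=P.reshape(-1,3); m=(abs(q[:,2]-.1)<.006)&(np.hypot(q[:,0]-.6227,q[:,1])<.12)
print(np.nanmedian(q[m][:,2]),m.sum()); (cx,cy),r=cv2.minEnclosingCircle(q[m][:,:2].astype(np.float32)); print(cx,cy,r)
# orthorectified at z=.095, 2px/mm? 4 px/mm
xs=np.linspace(.645,.525,480); ys=np.linspace(.06,-.06,480); Y,X=np.meshgrid(ys,xs)
g=np.c_[X.ravel(),Y.ravel(),np.full(X.size,.095)]
C=np.linalg.inv(T@w['tool_from_camera']); p=g@C[:3,:3].T+C[:3,3]; th=np.arctan2(np.hypot(p[:,0],p[:,1]),p[:,2]); k=th/np.hypot(p[:,0],p[:,1])*w['mtx'][0,0]
mu=(p[:,0]*k+w['mtx'][0,2]).reshape(X.shape).astype(np.float32); mv=(p[:,1]*k+w['mtx'][1,2]).reshape(X.shape).astype(np.float32)
o=cv2.remap(w['color'],mu,mv,cv2.INTER_CUBIC)
for i in range(0,480,80): cv2.putText(o,f'{xs[i]*1e3:.0f}',(0,i+8),0,.35,(255,0,0)); cv2.putText(o,f'{ys[i]*1e3:.0f}',(i,476),0,.35,(255,0,0))
cv2.imwrite('pics/w4.png',o[...,::-1])
E
```

```text
clk 8.1 tcp [ 0.5546 -0.0705  0.3548] xdir 93.2 F [-1.   1.3 -0.6] gap 0.244 q7 0.32 -> [-8.7 -9.9 -6. ] ('turn', np.float64(1.2)) ('shift if after turn', array([-8.9, -9.7, -6. ]))
[[-0.057  0.997  0.048]
 [ 0.998  0.055  0.037]
 [ 0.035  0.05  -0.998]]
0.09955573940155732 16170
0.6187861561775208 0.0024098618887364864 0.08467072993516922
```

View pics/w4.png

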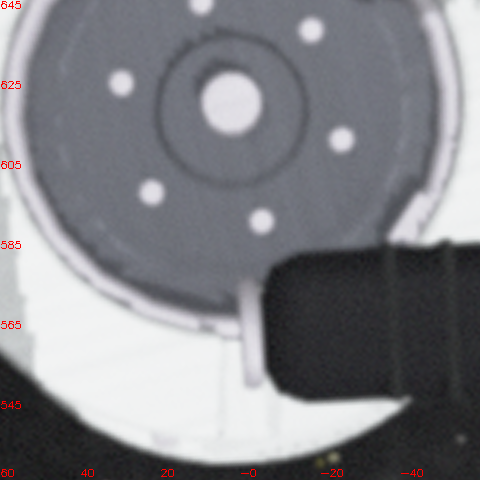

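The pick's handle hides the notch (view about (260,330)). The bore centre is at (232,103). I'll shift the hand aside and look again.

arm_command(
  plan=[
    [[-0.03,-0.01,0,0,255],[-0.03,0,0,0,255],[0,0,0,0,255],[0,0,0,0,255]],
  ],
)

```text
clock: 8.55
tcp_pos: [0.5465, -0.1264, 0.3514]
eef_rot: [0.685, 0.728, 0.03, 0.003]
contact_force: [-0.1, 1.2, -1.2]
finger_gap: 0.243
```

```bash
cat >> h.py <<'E'
def ortho(w,T,x0,x1,y0,y1,z,n,f):
    xs=np.linspace(x1,x0,n); ys=np.linspace(y1,y0,n); Y,X=np.meshgrid(ys,xs)
    g=np.c_[X.ravel(),Y.ravel(),np.full(X.size,z)]
    C=np.linalg.inv(T@w['tool_from_camera']); p=g@C[:3,:3].T+C[:3,3]; r=np.hypot(p[:,0],p[:,1]); k=np.arctan2(r,p[:,2])/r*w['mtx'][0,0]
    mu=(p[:,0]*k+w['mtx'][0,2]).reshape(X.shape).astype(np.float32); mv=(p[:,1]*k+w['mtx'][1,2]).reshape(X.shape).astype(np.float32)
    o=cv2.remap(w['color'],mu,mv,cv2.INTER_CUBIC)
    for i in range(0,n,n//6): cv2.putText(o,f'{xs[i]*1e3:.0f}',(0,i+8),0,.4,(255,0,0)); cv2.putText(o,f'{ys[i]*1e3:.0f}',(i,n-4),0,.4,(255,0,0))
    cv2.imwrite(f,o[...,::-1])
E
python3 - <<'E'
from h import *
T=wpose(); w=cam('wrist'); go(.545,-.08,.36,92); np.save('/tmp/T5.npy',T)
q=wcloud(w,T).reshape(-1,3); d=q[:,:2]-[.6188,.0024]; m=(abs(q[:,2]-.1)<.004)&(np.hypot(*d.T)<.12)
(cx,cy),r=cv2.minEnclosingCircle(q[m][:,:2].astype(np.float32)); print('circ',cx,cy,r)
r=np.hypot(*d.T); th=np.degrees(np.arctan2(d[:,1],d[:,0]))%360
for lo,hi in ((61,66),(66,72),(72,78),(78,82)):
    m=(r>lo/1e3)&(r<hi/1e3)&(q[:,2]<.091)&(q[:,2]>.078)&(th>150)&(th<220); t=np.sort(th[m]); print(lo,m.sum(),t[[0,len(t)//20,len(t)//2,-len(t)//20,-1]].round(1) if len(t) else '',np.median(q[m,2]))
ortho(w,T,.525,.605,-.04,.04,.095,600,'pics/w5.png')
E
```

```text
clk 8.6 tcp [ 0.5465 -0.1265  0.3514] xdir 93.6 F [ 0.7 -0.  -1.2] gap 0.238 q7 0.43 -> [46.7  1.7 -6.8] ('turn', np.float64(1.6)) ('shift if after turn', array([46.8,  0.4, -6.8]))
circ 0.6203006505966187 0.0005647554062306881 0.08471251279115677
61 176 [174.6 175.6 195.  204.3 205.4] 0.08293527859759735
66 228 [174.8 175.9 195.1 204.4 205.5] 0.08303365156695988
72 240 [175.1 186.  195.1 204.1 205. ] 0.08297373906789617
78 171 [175.3 185.7 194.8 204.1 204.9] 0.08291736953364795
```

View pics/w5.png

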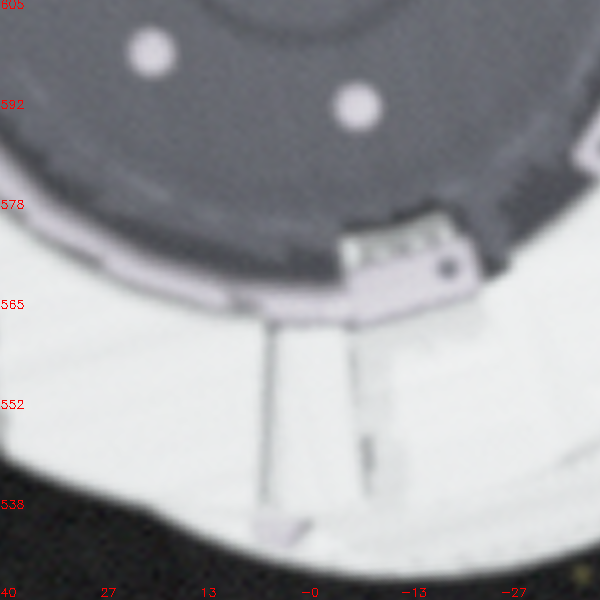

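The ortho view clearly shows the lug at (345–480, 235–325), with a hole at (448,268) and the notch running below it. Depth puts the notch at 195° from the axis, floor at z=0.083. I'll turn the pick to line up with it.

arm_command(
  plan=[
    [[0,0,0,-8.5,255],[0,0,0,-8.5,255],[0,0,0,-8.5,255],[0,0,0,-8.5,255],[0,0,0,-8.5,255],[0,0,0,-8.5,255],[0,0,0,-8.5,255],[0,0,0,-8.5,255],[0,0,0,-8.5,255],[0,0,0,-8.5,255]],
  ],
)

```text
clock: 9.6
tcp_pos: [0.5469, -0.1098, 0.3519]
eef_rot: [0.001, 1.0, 0.022, 0.022]
contact_force: [-0.3, 0.3, -0.7]
finger_gap: 0.239
```

```bash
python3 - <<'E'
from h import *
T=wpose(); print(T[:3,:3].round(3)); z=T[:3,2]
go(.44-.155*z[0],-.10-.155*z[1],.25,195.2)
w=load('wrist'); T5=np.load('/tmp/T5.npy'); q=wcloud(w,np.eye(4)).reshape(-1,3)
m=(abs(q[:,1])<.02)&(q[:,2]>.14)&(q[:,2]<.19)&(q[:,0]>.0)&(q[:,0]<.12); t=q[m]; print(len(t),t.max(0),np.percentile(t,95,0),np.median(t,0))
m2=t[:,0]>t[:,0].max()-.006; print(np.median(t[m2],0),t[m2].min(0),t[m2].max(0))
E
```

```text
[[-0.999  0.001  0.044]
 [ 0.003  0.999  0.043]
 [-0.044  0.044 -0.998]]
clk 9.6 tcp [ 0.5469 -0.1098  0.3519] xdir 179.8 F [-0.3  0.3 -0.7] gap 0.239 q7 1.67 -> [118.2  -1.5  96.9] ('turn', np.float64(-15.4)) ('shift if after turn', array([113.4,  28.5,  98.4]))
7549 [0.06401231 0.01999964 0.17228257] [0.0595121  0.01199964 0.16192527] [ 0.02877658 -0.00057505  0.15646536]
[ 0.06075859 -0.00101852  0.16063406] [ 0.05801255 -0.01045117  0.15660862] [0.06401231 0.00872998 0.17228257]
```

arm_command(
  plan=[
    [[0.03,0,0,-8,255],[0.03,0.01,0.01,-7.5,255],[0.03,0.01,0.04,0,255],[0.02,0.008,0.04,0,255],[0,0,0.04,0,255],[0,0,0.015,0,255],[0,0,0,0,255]],
  ],
)

```text
clock: 10.3
tcp_pos: [0.4361, -0.0851, 0.2012]
eef_rot: [-0.149, 0.988, 0.019, 0.027]
contact_force: [-1.0, -1.0, -1.1]
finger_gap: 0.243
```

```bash
python3 - <<'E'
from h import *
T=wpose(); print(T[:3,:3].round(3)); z=T[:3,2]; print('grasp',T[:3,3]+.155*z,'tip',T@[-.108,0,.1675,1],'tail',T@[.062,0,.1675,1])
go(.44-.155*z[0],-.10-.155*z[1],.177,195.2)
E
```

```text
[[-0.954 -0.296  0.048]
 [-0.294  0.955  0.046]
 [-0.059  0.029 -0.998]]
grasp [ 0.44354336 -0.07809151  0.04651601] tip [ 0.54717469 -0.04578244  0.04043966  1.        ] tail [ 0.38499419 -0.09574357  0.03037139  1.        ]
clk 10.3 tcp [ 0.4361 -0.0851  0.2012] xdir -162.9 F [-1.  -1.  -1.1] gap 0.243 q7 1.86 -> [ 11.3 -20.6  23. ] ('turn', np.float64(1.9)) ('shift if after turn', array([ 10.6, -20.9,  23. ]))
```

arm_command(
  plan=[
    [[0.012,-0.02,0,1.9,255],[0,0,0,0,255],[0,0,0.012,0,255],[0,0,0.008,0,255],[0,0,0.004,0,255],[0,0,0.003,0,255],[0,0,0.003,0,255]],
  ],
)

```text
clock: 11.0
tcp_pos: [0.4355, -0.1028, 0.1735]
eef_rot: [-0.136, 0.99, 0.018, 0.031]
contact_force: [-29.8, 10.8, 110.2]
finger_gap: 0.242
```

```bash
python3 - <<'E'
from h import *
T=wpose(); print(T[:3,:3].round(3)); z=T[:3,2]; print('grasp',T[:3,3]+.155*z,'tip',T@[-.108,0,.1675,1],'tail',T@[.062,0,.1675,1])
go(.44-.155*z[0],-.10-.155*z[1],.177,195.2)
E
```

```text
[[-0.961 -0.271  0.057]
 [-0.269  0.962  0.045]
 [-0.067  0.028 -0.997]]
grasp [ 0.44432126 -0.09583264  0.01889188] tip [ 0.5488073  -0.06624895  0.01362668  1.        ] tail [ 0.38545439 -0.111936    0.00228995  1.        ]
clk 11.0 tcp [ 0.4355 -0.1028  0.1735] xdir -164.4 F [-29.8  10.8 110.2] gap 0.242 q7 1.86 -> [ 5.  -2.7 -3.9] ('turn', np.float64(0.4)) ('shift if after turn', array([ 5. , -2.8, -3.9]))
```

arm_command(
  plan=[
    [[0,0,-0.01,0,255],[0,0,-0.02,0,255],[0,0,-0.03,0,255],[0,0,-0.03,0,255]],
  ],
)

```text
clock: 11.4
tcp_pos: [0.4304, -0.1042, 0.2627]
eef_rot: [-0.139, 0.99, 0.019, 0.029]
contact_force: [0.6, -0.7, -1.5]
finger_gap: 0.238
```

```bash
python3 - <<'E'
from h import *
T=wpose(); print(T[:3,:3].round(3)); go(.44,-.10,.25,195.2)
b=cam('scene'); w=cam('wrist')
q=wcloud(w,np.eye(4)).reshape(-1,3)
m=(abs(q[:,1])<.008)&(q[:,2]>.145)&(q[:,2]<.185)&(q[:,0]>.015)&(q[:,0]<.058); t=q[m]; print(len(t),np.polyfit(t[:,0],t[:,2],1),t[:,0].max())
m=(abs(q[:,1])<.008)&(q[:,2]>.15)&(q[:,2]<.185)&(q[:,0]>.015)&(q[:,0]<.08); t=q[m]; print(t[t[:,0]>t[:,0].max()-.006].mean(0))
p=cv2.projectPoints(T[:3,3]+.155*T[:3,2],b['rvec'],b['tvec'],b['mtx'],None)[0].ravel(); u,v=p.astype(int); print(u,v)
cv2.imwrite('pics/s6.png',cv2.resize(b['color'][v-60:v+60,u-60:u+100,::-1],(800,600),interpolation=3))
E
```

```text
[[-0.96  -0.276  0.051]
 [-0.273  0.961  0.046]
 [-0.062  0.03  -0.998]]
clk 11.4 tcp [ 0.4304 -0.1042  0.2627] xdir -164.1 F [ 0.6 -0.7 -1.5] gap 0.238 q7 1.89 -> [-9.6  1.  13.4] ('turn', np.float64(0.7)) ('shift if after turn', array([-9.6,  1.2, 13.4]))
3751 [-0.06319278  0.15173964] 0.05796543055061869
[0.06216962 0.00025688 0.15303825]
262 225
```

View pics/s6.png

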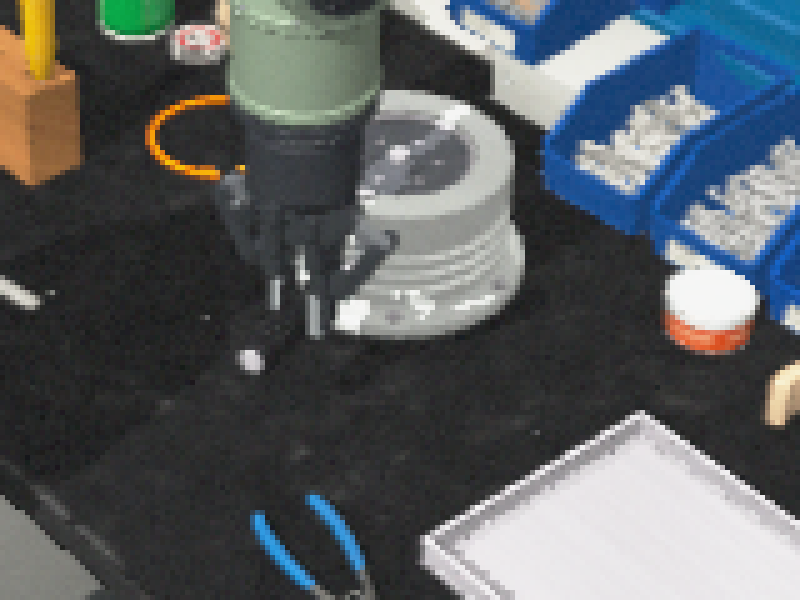

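The scene view shows the pick level in the gripper (handle end at (250,360)), clear of the pliers. Depth confirms it is within 0.1° of level.

```bash
cat >> h.py <<'E'
C=np.array([.6188,.0024]); u=np.array([np.cos(np.radians(15)),np.sin(np.radians(15))]); n=np.array([-u[1],u[0]])
def tip(tt=(-.108,0,.1695),r=None,zt=None):
    T=wpose(); p=(T@[*tt,1])[:3]; d=p[:2]-C
    print('tip',p.round(4),'radius',-(d@u).round(4),'lateral',(d@n).round(4),'F',get_state()['contact_force'].round(1),'xdir',np.degrees(np.arctan2(T[1,0],T[0,0])).round(1)%360,'xz',T[2,0].round(3))
    if r is not None:
        g=np.r_[C-r*u,zt]; print('shift',np.round(1e3*T[:3,:3].T@(g-p),1))
E
python3 -c "
from h import *
tip(r=.105,zt=.088)"
```

```text
tip [ 0.5444 -0.0676  0.1029] radius 0.09 lateral -0.0483 F [ 0.3  0.3 -1.5] xdir 195.9 xz -0.067
shift [15.3 48.2 15.2]
```

arm_command(
  plan=[
    [[0.016,0.01,0,0.7,255],[0,0.025,0,0,255],[0,0.012,0.008,0,255],[0,0,0.005,0,255],[0,0,0,0,255]],
  ],
)

```text
clock: 12.0
tcp_pos: [0.4039, -0.0608, 0.2501]
eef_rot: [-0.133, 0.99, 0.019, 0.032]
contact_force: [0.8, -0.8, -1.0]
finger_gap: 0.242
```

```bash
python3 -c "
from h import *
tip(r=.105,zt=.088)"
```

```text
tip [ 0.5177 -0.0248  0.0884] radius 0.1047 lateral -0.0001 F [ 0.8 -0.8 -1. ] xdir 195.3 xz -0.068
shift [0.3 0.1 0.4]
```

arm_command(
  plan=[
    [[-0.014,0,0.0024,0,255],[-0.014,0,0.001,0,255],[-0.01,0,0.0007,0,255],[-0.008,0,0.0005,0,255],[0,0,0,0,255]],
  ],
)

```text
clock: 12.5
tcp_pos: [0.4529, -0.0493, 0.2478]
eef_rot: [-0.132, 0.991, 0.018, 0.032]
contact_force: [1.5, 0.3, 0.7]
finger_gap: 0.24
```

```bash
python3 -c "
from h import *
tip(r=.048,zt=.0865)"
```

```text
tip [ 0.5668 -0.0134  0.0861] radius 0.0543 lateral -0.0018 F [1.5 0.3 0.7] xdir 195.2 xz -0.068
shift [-6.4  1.8  0.1]
```

arm_command(
  plan=[
    [[-0.005,0.001,0.0004,0,255],[-0.001,0,0,0,255],[0,0,0,0,255]],
  ],
)

```text
clock: 12.8
tcp_pos: [0.4585, -0.0469, 0.2479]
eef_rot: [-0.132, 0.991, 0.018, 0.032]
contact_force: [0.1, 0.4, 0.7]
finger_gap: 0.239
```

```bash
python3 -c "
from h import *
tip(r=.048,zt=.0865)"
```

```text
tip [ 0.5724 -0.0112  0.0862] radius 0.0483 lateral -0.0011 F [0.1 0.4 0.7] xdir 195.1 xz -0.068
shift [-0.4  1.1 -0.3]
```

arm_command(
  plan=[
    [[-0.0005,0,0.004,0,255],[-0.0005,0,0.004,0,255],[-0.0005,0,0.004,0,255]],
  ],
)

```text
clock: 13.1
tcp_pos: [0.4602, -0.0463, 0.2364]
eef_rot: [-0.132, 0.991, 0.018, 0.032]
contact_force: [-5.2, -1.3, 8.3]
finger_gap: 0.242
```

```bash
python3 -c "
from h import *
tip(r=.048,zt=.0865); print(get_state()['torque'])"
```

```text
tip [ 0.5742 -0.0107  0.0748] radius 0.0465 lateral -0.0011 F [-5.2 -1.3  8.3] xdir 195.1 xz -0.069
shift [  0.7   1.5 -11.7]
[-0.10598909  0.38923444  0.07669887]
```

arm_command(
  plan=[
    [[-0.0003,0,0.004,0,255],[-0.0003,0,0.004,0,255],[-0.0005,0,0.004,0,255]],
  ],
)

```text
clock: 13.4
tcp_pos: [0.4611, -0.0459, 0.2246]
eef_rot: [-0.132, 0.991, 0.018, 0.032]
contact_force: [-5.4, 1.4, 13.2]
finger_gap: 0.243
```

```bash
python3 -c "
from h import *
tip(r=.048,zt=.0865); print(get_state()['torque'])"
```

```text
tip [ 0.5751 -0.0105  0.063 ] radius 0.0455 lateral -0.0011 F [-5.4  1.4 13.2] xdir 195.1 xz -0.068
shift [  0.8   1.8 -23.6]
[ 0.27787594 -0.01399483  0.03324575]
```

arm_command(
  plan=[
    [[-0.0005,0,0.004,0,255],[-0.0008,0,0.004,0,255],[0,0,0,0,255]],
  ],
)

```text
clock: 13.7
tcp_pos: [0.4622, -0.0454, 0.2169]
eef_rot: [-0.132, 0.991, 0.018, 0.032]
contact_force: [-1.9, 0.3, 7.3]
finger_gap: 0.24
```

```bash
python3 - <<'E'
from h import *
tip(r=.048,zt=.0865); print(get_state()['torque'])
a=cam('top');b=cam('scene')
for nm,c in (('top',a),('scene',b)):
    uv=cv2.projectPoints(np.r_[C-.057*u,.1],c['rvec'],c['tvec'],c['mtx'],None)[0].ravel().astype(int); c['uv']=uv; print(nm,uv)
    q=cloud(c).reshape(-1,3); d=q[:,:2]-C; rr=-(d@u); l=d@n; m=(abs(l)<.012)&(rr>.045)&(rr<.075)&(q[:,2]>.08)&(q[:,2]<.13); t=q[m]; print([(round(x*1e3),round(y*1e3),round(z*1e3)) for x,y,z in zip(rr[m],l[m],t[:,2])][:30])
f=lambda c:cv2.resize(c['color'][c['uv'][1]-25:c['uv'][1]+25,c['uv'][0]-25:c['uv'][0]+25,::-1],(400,400),interpolation=3)
cv2.imwrite('pics/l7.png',np.hstack([f(a),f(b)]))
E
```

```text
tip [ 0.5763 -0.0099  0.0552] radius 0.0443 lateral -0.0009 F [-1.9  0.3  7.3] xdir 195.1 xz -0.069
shift [  1.6   1.7 -31.4]
[ 0.1756623  -0.07461924  0.04871441]
top [288 185]
[(45, 3, 92), (50, -1, 107), (49, -5, 100), (50, -7, 106), (51, -10, 104), (50, 11, 103), (50, 8, 103), (51, 5, 104), (51, 2, 100), (52, -1, 104), (53, 9, 102), (54, 6, 104), (55, 3, 104), (54, 11, 93), (54, 8, 94), (55, 5, 94), (53, 1, 81), (57, 12, 93), (58, 9, 95), (58, 6, 96), (57, 2, 85), (60, 9, 92), (61, 6, 92), (63, 10, 89), (64, 7, 91), (67, 11, 93), (67, 8, 94), (70, 11, 94), (71, 9, 96), (72, 11, 89)]
scene [272 201]
[(57, 11, 104), (55, 8, 104), (54, 5, 105), (54, 0, 107), (54, -4, 108), (60, 5, 104), (58, 2, 104), (59, -3, 106), (55, -5, 105), (56, -9, 107), (59, 10, 97), (50, 11, 91), (48, 8, 91), (56, -1, 99), (60, -8, 104), (56, -10, 103), (53, -12, 102), (65, 10, 96), (59, 10, 93), (58, 6, 93), (60, -4, 98), (57, 7, 88), (66, -3, 97), (56, -1, 90), (46, -3, 85), (47, -8, 88), (57, 11, 82), (73, -3, 97), (70, -5, 96), (50, 2, 81)]
```

View pics/l7.png

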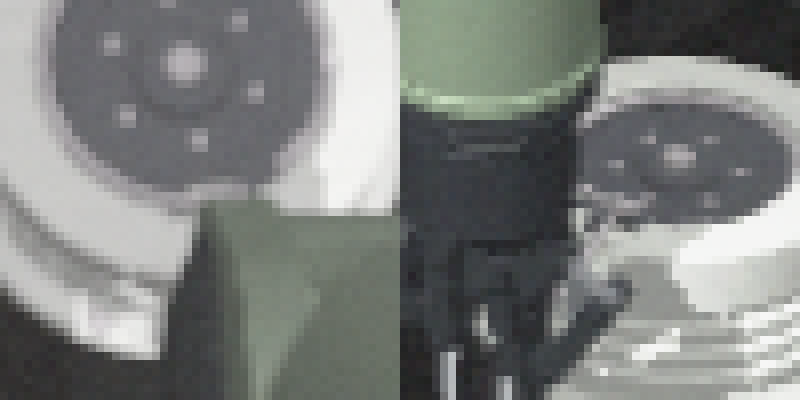

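The scene crop (right half, about (600,210)) shows the lug standing above the rim. Depth puts its top at about 104–107 mm. I'll press a touch more, hold, then withdraw along the pick's axis.

arm_command(
  plan=[
    [[-0.0008,0,0.004,0,255],[0,0,0,0,255],[0,0,0,0,255],[0,0,0,0,255]],
  ],
)

```text
clock: 14.2
tcp_pos: [0.4624, -0.0452, 0.2133]
eef_rot: [-0.132, 0.991, 0.018, 0.032]
contact_force: [-0.8, -0.4, 4.3]
finger_gap: 0.245
```

```bash
python3 - <<'E'
from h import *
tip()
b=cam('scene');w=cam('wrist')
q=cloud(b).reshape(-1,3); d=q[:,:2]-C; rr=-(d@u); l=d@n; m=(abs(l)<.014)&(rr>.045)&(rr<.075)&(q[:,2]>.08)&(q[:,2]<.13); t=q[m]; print([(round(x*1e3),round(y*1e3),round(z*1e3)) for x,y,z in zip(rr[m],l[m],t[:,2])][:30])
q=wcloud(w,np.eye(4)).reshape(-1,3)
m=(abs(q[:,1])<.008)&(q[:,2]>.145)&(q[:,2]<.2)&(q[:,0]>.02)&(q[:,0]<.05); t=q[m]; print(len(t),np.polyfit(t[:,0],t[:,2],1))
E
```

```text
tip [ 0.5765 -0.0097  0.0517] radius 0.044 lateral -0.0008 F [-0.8 -0.4  4.3] xdir 195.1 xz -0.069
[(57, 11, 109), (56, 8, 109), (57, 11, 104), (61, 5, 109), (57, 3, 107), (53, 1, 105), (57, -6, 111), (59, 2, 104), (56, -1, 103), (59, -7, 108), (63, -13, 112), (58, 11, 96), (49, 12, 90), (49, 8, 92), (59, -3, 101), (63, -9, 106), (64, -14, 109), (63, 12, 94), (63, 7, 96), (57, 7, 92), (57, 2, 94), (60, -3, 98), (46, 1, 88), (47, -4, 91), (56, 12, 85), (55, 8, 87), (64, -2, 96), (54, 0, 89), (66, 10, 87), (60, 9, 84)]
2339 [0.39793055 0.15030376]
```

arm_command(
  plan=[
    [[0.006,0,0.0024,0,255],[0.007,0,0.0026,0,255],[0.007,0,0.0026,0,255],[0.007,0,0.0024,0,255]],
  ],
)

```text
clock: 14.7
tcp_pos: [0.4361, -0.0521, 0.2011]
eef_rot: [-0.132, 0.991, 0.018, 0.034]
contact_force: [0.4, -1.0, 0.0]
finger_gap: 0.242
```

```bash
python3 - <<'E'
from h import *
tip()
b=cam('scene')
q=cloud(b).reshape(-1,3); d=q[:,:2]-C; rr=-(d@u); l=d@n; m=(abs(l)<.014)&(rr>.045)&(rr<.075)&(q[:,2]>.08)&(q[:,2]<.13); t=q[m]; print([(round(x*1e3),round(y*1e3),round(z*1e3)) for x,y,z in zip(rr[m],l[m],t[:,2])][:30])
E
```

```text
tip [ 0.5507 -0.0167  0.0398] radius 0.0708 lateral -0.0008 F [ 0.4 -1.   0. ] xdir 195.1 xz -0.071
[(57, 12, 108), (60, 14, 104), (69, 4, 113), (60, 5, 108), (56, 4, 106), (56, 12, 98), (60, 5, 104), (67, -3, 111), (59, -3, 106), (58, -6, 107), (62, 12, 97), (60, 9, 98), (51, 11, 92), (63, -1, 103), (64, -6, 106), (64, -10, 107), (60, -12, 106), (75, 13, 101), (66, 14, 95), (68, 9, 98), (67, 5, 99), (51, 10, 88), (45, 10, 85), (62, -9, 102), (54, 13, 84), (54, 8, 86), (46, 9, 81), (45, 5, 82), (46, 0, 84), (63, 7, 87)]
```

arm_command(
  plan=[
    [[0.015,0,-0.001,0,255],[0.008,0,-0.003,0,255],[0,-0.03,-0.003,0,255],[0,-0.03,0,0,255],[0,-0.008,0,0,255],[0,0,0,0,255]],
  ],
)

```text
clock: 15.35
tcp_pos: [0.428, -0.1263, 0.2038]
eef_rot: [-0.132, 0.991, 0.018, 0.031]
contact_force: [-0.4, 0.3, -0.3]
finger_gap: 0.238
```

```bash
python3 - <<'E'
from h import *
tip(); T=wpose(); c,s=np.cos(.379),np.sin(.379); g=np.array([0,0,.1613]); ax=np.array([c,0,s])
print('tip',T@[*(g-.114*ax),1],'tail',T@[*(g+.06*ax),1],'grasp',T@[*g,1])
E
```

```text
tip [ 0.5415 -0.0907  0.0418] radius 0.0987 lateral -0.0699 F [-0.4  0.3 -0.3] xdir 195.1 xz -0.065
tip [ 0.53671699 -0.0934442   0.09187784  1.        ] tail [ 0.3846151  -0.13277614  0.01708471  1.        ] grasp [ 0.43706403 -0.1192134   0.04287544  1.        ]
```

arm_command(
  plan=[
    [[0,0.016,0,0,255],[0,0,0.004,0,255],[0,0,0.004,0,255],[0,0,0.004,0,255],[0,0,0,0,120],[0,0,0,0,80],[0,0,0,0,80]],
  ],
)

```text
clock: 16.05
tcp_pos: [0.4253, -0.1079, 0.1917]
eef_rot: [-0.133, 0.99, 0.018, 0.032]
contact_force: [-0.5, 0.3, 0.5]
finger_gap: 0.683
```

```bash
python3 - <<'E'
from h import *
tip(); go(.5,0,.3)
w=cam('wrist'); T=wpose(); q=wcloud(w,T).reshape(-1,3); qt=wcloud(w,np.eye(4)).reshape(-1,3)
m=(abs(qt[:,1])<.011)&(q[:,2]<.04)&(q[:,2]>.008)&(qt[:,0]>.015)&(qt[:,0]<.07); t=qt[m]; print(len(t),np.median(q[m],0),q[m].max(0),q[m].min(0))
E
```

```text
tip [ 0.5392 -0.072   0.03  ] radius 0.0962 lateral -0.0512 F [-0.5  0.3  0.5] xdir 195.3 xz -0.068
clk 16.05 tcp [ 0.4253 -0.1079  0.1917] xdir -164.7 F [-0.5  0.3  0.5] gap 0.683 q7 1.84 -> [-107.6   87.1  -98.9]
3318 [ 0.40044966 -0.10906534  0.02142622] [ 0.4224413  -0.09393421  0.02396103] [ 0.38115488 -0.12139221  0.00804165]
```

arm_command(
  plan=[
    [[0,0,-0.04,0,0],[0,0,-0.05,8.5,0],[0,0,-0.05,8.5,0],[0,0,0,8.5,0],[0,0,0,8.5,0],[0,0,0,8.5,0],[0,0,0,8.5,0],[0,0,0,8.5,0],[0,0,0,8.5,0],[0,0,0,8.5,0]],
  ],
)

```text
clock: 17.1
tcp_pos: [0.4153, -0.1151, 0.3371]
eef_rot: [0.516, 0.856, 0.035, 0.012]
contact_force: [-0.3, -1.2, -0.0]
finger_gap: 1.001
```

```bash
python3 - <<'E'
from h import *
go(.565,-.10,.33,105)
E
```

```text
clk 17.1 tcp [ 0.4153 -0.1151  0.3371] xdir 117.9 F [-0.3 -1.2 -0. ] gap 1.001 q7 0.78 -> [-56.7 138.6  16.3] ('turn', np.float64(12.9)) ('shift if after turn', array([-24.3, 147.6,  17.5]))
```

arm_command(
  plan=[
    [[0,0.02,0,6.5,0],[-0.01,0.045,0,6.4,0],[-0.01,0.045,0,0,0],[0,0.035,0,0,0],[0,0,0,0,0]],
  ],
)

```text
clock: 17.6
tcp_pos: [0.562, -0.0883, 0.3466]
eef_rot: [0.616, 0.787, 0.036, 0.007]
contact_force: [-0.4, -0.3, -1.0]
finger_gap: 0.995
```

```bash
python3 - <<'E'
from h import *
T=wpose(); w=cam('wrist'); go(.565,-.10,.33,105); print(T[:3,:3].round(3))
np.save('/tmp/T8.npy',T)
q=wcloud(w,T).reshape(-1,3); d=q[:,:2]-C; m=(np.hypot(*d.T)<.075)&(np.hypot(*d.T)>.03)&(q[:,2]>.1035)&(q[:,2]<.125); t=q[m]; print(len(t),np.median(t,0),t.min(0),t.max(0),cv2.minAreaRect(t[:,:2].astype(np.float32)*1e3))
# pick
m=(q[:,0]>.37)&(q[:,0]<.56)&(q[:,1]<-.06)&(q[:,1]>-.15)&(q[:,2]>.008)&(q[:,2]<.03);
t=q[m]; print('pick',len(t),t.min(0) if len(t) else '',t.max(0) if len(t) else '')
ortho(w,T,.525,.605,-.05,.03,.103,600,'pics/w8.png')
E
```

```text
clk 17.65 tcp [ 0.5602 -0.0892  0.3463] xdir 103.9 F [-1.   0.5 -0.1] gap 1.0 q7 0.47 -> [-12.2   1.   16. ] ('turn', np.float64(-1.1)) ('shift if after turn', array([-12.2,   0.8,  16. ]))
[[-0.242  0.969  0.056]
 [ 0.97   0.239  0.048]
 [ 0.033  0.065 -0.997]]
902 [0.56326338 0.00654769 0.10560899] [ 0.55595766 -0.02490517  0.10351527] [0.60291873 0.0503027  0.10838568] ((573.736328125, 16.55036163330078), (86.45196533203125, 22.122461318969727), 63.5067024230957)
pick 2137 [ 0.38178759 -0.1210033   0.00814261] [ 0.55995038 -0.06024104  0.02399719]
```

View pics/w8.png

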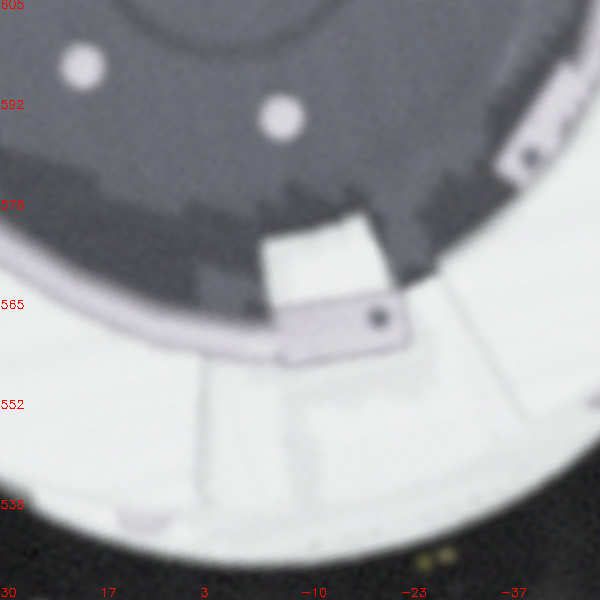

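The lug is up, at (273–410, 300–365) with its hole at (378,318) and its centre at about (342,329). The other lug, at (540,130), is still seated. I'll line up the jaws radially over the raised lug.

arm_command(
  plan=[
    [[0,0,0,6.7,165],[0.03,0,0,0,165],[0.03,0,0,0,165],[0,0,0,0,165]],
  ],
)

```text
clock: 18.05
tcp_pos: [0.5495, -0.0304, 0.3478]
eef_rot: [0.665, 0.746, 0.034, 0.003]
contact_force: [1.3, -0.9, 0.5]
finger_gap: 0.358
```

```bash
cat >> h.py <<'E'
def ft(x,y,z,xd,L=.1715):
    T=wpose(); p=T[:3,3]+L*T[:3,2]; print('fingertip',p.round(4),'tilt',T[2].round(3)); go(*(np.array([x,y,z])-L*T[:3,2]),xd)
E
python3 -c "
from h import *
ft(.561,-.0146,.15,97.2)"
```

```text
fingertip [ 0.5582 -0.0225  0.1767] tilt [ 0.04   0.056 -0.998  0.348]
clk 18.05 tcp [ 0.5495 -0.0304  0.3478] xdir 96.7 F [ 1.3 -0.9  0.5] gap 0.358 q7 0.26 -> [ 6.4  2.2 27.1] ('turn', np.float64(-0.5)) ('shift if after turn', array([ 6.4,  2.3, 27.1]))
```

arm_command(
  plan=[
    [[0.0055,0.002,0.01,0,165],[0,0,0.02,0,165],[0,0,0.015,0,165],[0,0,0,0,165],[0,0,0,0,165]],
  ],
)

```text
clock: 18.55
tcp_pos: [0.5513, -0.0245, 0.3005]
eef_rot: [0.665, 0.746, 0.034, 0.003]
contact_force: [-0.6, 0.4, 0.3]
finger_gap: 0.348
```

```bash
python3 - <<'E'
from h import *
ft(.561,-.0146,.098,97.2)
w=cam('wrist'); T=wpose(); ortho(w,T,.535,.595,-.045,.015,.104,600,'pics/w9.png')
q=wcloud(w,T).reshape(-1,3); d=q[:,:2]-[.561,-.0156]; m=(np.hypot(*d.T)<.012)&(q[:,2]>.098)&(q[:,2]<.115); t=q[m]; print(len(t), np.median(t,0) if len(t) else '')
E
```

```text
fingertip [ 0.5598 -0.0167  0.1293] tilt [ 0.04   0.054 -0.998  0.3  ]
clk 18.55 tcp [ 0.5513 -0.0245  0.3005] xdir 96.6 F [-0.6  0.4  0.3] gap 0.348 q7 0.27 -> [ 0.7 -0.2 31.4] ('turn', np.float64(-0.6)) ('shift if after turn', array([ 0.7, -0.2, 31.4]))
435 [ 0.56068028 -0.01411647  0.10612137]
```

arm_command(
  plan=[
    [[0,0,0.014,0,165],[0,0,0.01,0,165],[0,0,0.004,0,165],[0,0,0.002,0,165],[0,0,0,0,165]],
  ],
)

```text
clock: 19.1
tcp_pos: [0.5529, -0.0237, 0.2691]
eef_rot: [0.666, 0.745, 0.034, 0.004]
contact_force: [-0.2, 0.2, -0.2]
finger_gap: 0.352
```

```bash
python3 -c "
from h import *
ft(.561,-.0146,.098,97.2)"
```

```text
fingertip [ 0.5617 -0.0158  0.098 ] tilt [ 0.04   0.056 -0.998  0.269]
clk 19.1 tcp [ 0.5529 -0.0237  0.2691] xdir 96.5 F [-0.2  0.2 -0.2] gap 0.352 q7 0.28 -> [ 1.3 -0.5  0. ] ('turn', np.float64(-0.7)) ('shift if after turn', array([ 1.3, -0.5,  0. ]))
```

arm_command(
  plan=[
    [[0,0,0,0,255],[0,0,0,0,255],[0,0,0,0,255],[0,0,0,0,255]],
  ],
)

```text
clock: 19.5
tcp_pos: [0.5526, -0.0235, 0.2695]
eef_rot: [0.666, 0.746, 0.034, 0.003]
contact_force: [-1.8, 0.5, -1.3]
finger_gap: 0.07
```

arm_command(
  plan=[
    [[0.0004,0.0005,-0.01,0,255],[0.0006,0.0008,-0.015,0,255],[0.0006,0.0008,-0.015,0,255],[0.0006,0.0008,-0.015,0,255]],
  ],
)

```text
clock: 19.9
tcp_pos: [0.5519, -0.023, 0.3264]
eef_rot: [0.666, 0.746, 0.033, 0.002]
contact_force: [-0.3, 0.1, -1.4]
finger_gap: 0.068
```

arm_command(
  plan=[
    [[0.0006,0.0008,-0.015,0,255],[0.0006,0.0008,-0.015,0,255],[0.0008,0.001,-0.02,0,255],[0.001,0.0015,-0.03,0,255],[0.001,0.0015,-0.03,0,255],[0,0,0,0,255],[0,0,0,0,255]],
  ],
)

```text
clock: 20.6
tcp_pos: [0.5514, -0.0246, 0.449]
eef_rot: [0.666, 0.745, 0.036, 0.006]
contact_force: [-0.3, 0.3, -1.3]
finger_gap: 0.065
```

```bash
python3 - <<'E'
from h import *
ft(.56,-.01,.3,97); b=cam('scene'); T=wpose(); p=T[:3,3]+.168*T[:3,2]
q=cloud(b).reshape(-1,3); m=(np.hypot(q[:,0]-.62,q[:,1])<.1)&(q[:,2]>.125)&(q[:,2]<.26); t=q[m]; print(len(t)); print([tuple((1e3*x).round().astype(int)) for x in t[t[:,0]>.575][::12]])
uv=cv2.projectPoints(p+[.05,0,0],b['rvec'],b['tvec'],b['mtx'],None)[0].ravel().astype(int); x,y=uv
cv2.imwrite('pics/s9.png',cv2.resize(b['color'][y-60:y+75,x-70:x+110,::-1],(800,600),interpolation=3))
E
```

```text
fingertip [ 0.561  -0.0167  0.278 ] tilt [ 0.04   0.061 -0.997  0.449]
clk 20.6 tcp [ 0.5514 -0.0246  0.449 ] xdir 96.4 F [-0.3  0.3 -1.3] gap 0.065 q7 0.19 -> [  7.6   1.1 -21.7] ('turn', np.float64(-0.6)) ('shift if after turn', array([  7.6,   1.1, -21.7]))
0
[]
```

View pics/s9.png

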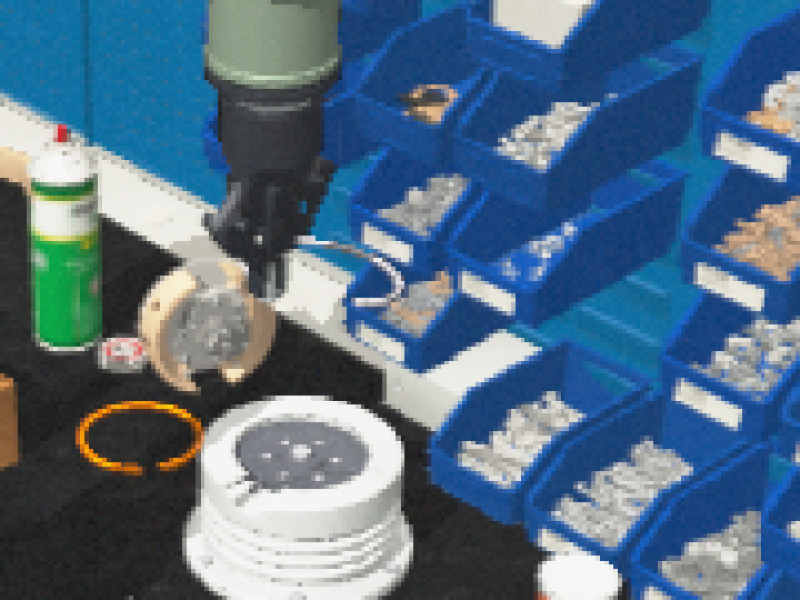

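The ring is out and hanging level from the gripper (scene crop (350,270)), with the housing empty of it. Now I'll carry it to the tray.

arm_command(
  plan=[
    [[-0.02,-0.009,0,0,255],[-0.0325,-0.015,0,0,255],[-0.0325,-0.015,0,0,255],[-0.0325,-0.015,0,0,255],[-0.0325,-0.015,0,0,255],[-0.0325,-0.015,0,0,255],[-0.0325,-0.015,0,0,255],[-0.0325,-0.015,0,0,255],[-0.0325,-0.013,0,0,255],[0,0,0,0,255]],
  ],
)

```text
clock: 21.65
tcp_pos: [0.4519, -0.3264, 0.4227]
eef_rot: [0.665, 0.746, 0.033, 0.002]
contact_force: [-0.3, 0.8, -0.8]
finger_gap: 0.064
```

```bash
python3 - <<'E'
from h import *
ft(.447,-.356,.06,97)
a=cam('top'); w=cam('wrist'); T=wpose(); q=wcloud(w,T).reshape(-1,3)
m=(abs(q[:,0]-.5)<.13)&(abs(q[:,1]+.35)<.13)&(q[:,2]>.013)&(q[:,2]<.026); t=q[m]; print('walls',len(t),np.percentile(t,[1,99],axis=0))
P=cloud(a).reshape(-1,3)
for nm,Q in (('w',q),('t',P)):
    tt=T[:3,3]+.165*T[:3,2]; m=(abs(Q[:,2]-tt[2])<.03)&(np.hypot(Q[:,0]-tt[0],Q[:,1]-tt[1])<.15); t=Q[m]; print(nm,len(t),t.min(0) if len(t) else '',t.max(0) if len(t) else '')
E
```

```text
fingertip [ 0.4599 -0.3182  0.2515] tilt [ 0.042  0.052 -0.998  0.423]
clk 21.65 tcp [ 0.4519 -0.3264  0.4227] xdir 96.6 F [-0.3  0.8 -0.8] gap 0.064 q7 0.85 -> [-44.1 -27.  188.7] ('turn', np.float64(-0.4)) ('shift if after turn', array([-44. , -27.3, 188.7]))
walls 1810 [[ 0.40079304 -0.44754748  0.01341501]
 [ 0.60669689 -0.24435049  0.02416021]]
w 6285 [ 0.44300446 -0.36720711  0.23171215] [ 0.58465811 -0.24316753  0.28805426]
t 291 [ 0.44425077 -0.37651942  0.23003069] [ 0.58438122 -0.25151823  0.28804176]
```

arm_command(
  plan=[
    [[-0.02,-0.01,0.02,0,255],[-0.012,-0.01,0.035,0,255],[0,-0.002,0.04,0,255],[0,0,0.04,0,255],[0,0,0.03,0,255],[0,0,0.015,0,255],[0,0,0,0,255]],
  ],
)

```text
clock: 22.45
tcp_pos: [0.4477, -0.3417, 0.2329]
eef_rot: [0.66, 0.75, 0.036, 0.0]
contact_force: [0.3, -0.8, -1.0]
finger_gap: 0.063
```

```bash
python3 - <<'E'
from h import *
ft(.446,-.353,.007,97)
w=cam('wrist'); T=wpose(); Q=wcloud(w,T).reshape(-1,3); tt=T[:3,3]+.165*T[:3,2]
m=(abs(Q[:,2]-tt[2])<.02)&(np.hypot(Q[:,0]-tt[0]-.06,Q[:,1]-tt[1])<.08)&(Q[:,0]>.475); t=Q[m]; print(len(t),np.percentile(t,[1,50,99],axis=0))
for lo,hi in ((.475,.5),(.5,.53),(.53,.6)): s=t[(t[:,0]>lo)&(t[:,0]<hi)]; print(lo,len(s),np.median(s[:,2]) if len(s) else '')
E
```

```text
fingertip [ 0.4559 -0.3326  0.0618] tilt [ 0.047  0.054 -0.997  0.233]
clk 22.45 tcp [ 0.4477 -0.3417  0.2329] xdir 97.4 F [ 0.3 -0.8 -1. ] gap 0.063 q7 1.02 -> [-21.5 -15.4  53.1] ('turn', np.float64(0.4)) ('shift if after turn', array([-21.6, -15.3,  53.1]))
1841 [[ 0.47549512 -0.38266077  0.04946156]
 [ 0.51559056 -0.27084621  0.06074132]
 [ 0.57149185 -0.26171408  0.068701  ]]
0.475 641 0.06613694122296718
0.5 497 0.06109045705646596
0.53 703 0.053002994147356514
```

arm_command(
  plan=[
    [[-0.015,-0.012,0.01,0,255],[0,0,0.015,0,255],[0,0,0.01,0,255],[0,0,0.006,0,255],[0,0,0.003,0,255],[0,0,0,0,255]],
  ],
)

```text
clock: 23.1
tcp_pos: [0.4432, -0.3547, 0.1915]
eef_rot: [0.659, 0.751, 0.037, 0.004]
contact_force: [-0.2, 0.1, -1.2]
finger_gap: 0.062
```

```bash
python3 - <<'E'
from h import *
ft(.446,-.353,.015,97)
E
```

```text
fingertip [ 0.4525 -0.3461  0.0205] tilt [ 0.043  0.06  -0.997  0.191]
clk 23.1 tcp [ 0.4432 -0.3547  0.1915] xdir 97.6 F [-0.2  0.1 -1.2] gap 0.062 q7 1.08 -> [-6.2 -7.6  4.7] ('turn', np.float64(0.6)) ('shift if after turn', array([-6.3, -7.5,  4.7]))
```

arm_command(
  plan=[
    [[0,0,0.003,0,255],[0,0,0.003,0,255],[0,0,0.002,0,255],[0,0,0,0,205],[0,0,0,0,190],[0,0,0,0,190],[0,0,0,0,190],[0.0004,0.0006,-0.01,0,190],[0.0008,0.0012,-0.02,0,190],[0.002,0.002,-0.04,0,190]],
  ],
)

```text
clock: 24.1
tcp_pos: [0.4426, -0.3534, 0.2535]
eef_rot: [0.659, 0.751, 0.037, 0.001]
contact_force: [1.1, 1.6, 0.8]
finger_gap: 0.259
```

arm_command(
  plan=[
    [[0.002,0.002,-0.04,0,190],[0.002,0.002,-0.04,0,190],[0,0,-0.04,0,190],[-0.04,-0.02,-0.02,0,190],[-0.04,-0.02,0,0,190],[0,0,0,0,190],[0,0,0,0,190]],
  ],
)

```text
clock: 24.8
tcp_pos: [0.4081, -0.4425, 0.4051]
eef_rot: [0.658, 0.752, 0.037, 0.007]
contact_force: [0.9, 0.1, -0.4]
finger_gap: 0.252
```

```bash
python3 - <<'E'
from h import *
go(.446,-.353,.3,97)
a=cam('top'); w=cam('wrist'); T=wpose(); s=cam('scene')
for nm,Q,c in (('w',wcloud(w,T),w),('t',cloud(a),a),('s',cloud(s),s)):
    Q=Q.reshape(-1,3); col=c['color'].reshape(-1,3).astype(int)
    m=(abs(Q[:,0]-.504)<.088)&(abs(Q[:,1]+.346)<.088)&(Q[:,2]<.06); fl=np.nanmedian(Q[m][:,2]); h=m&(Q[:,2]>fl+.004); t=Q[h]
    print(nm,m.sum(),'floor',fl,'n',len(t),np.percentile(t,[2,50,98],axis=0).round(4) if len(t) else '')
    m=(Q[:,0]>.36)&(Q[:,0]<.525)&(Q[:,1]<-.04)&(Q[:,1]>-.145)&(Q[:,2]>.014)&(Q[:,2]<.05); t=Q[m]; print('  pick handle',len(t),np.percentile(t,[2,50,98],axis=0).round(4) if len(t) else '')
E
```

```text
clk 24.8 tcp [ 0.4081 -0.4425  0.4051] xdir 97.7 F [ 0.9  0.1 -0.4] gap 0.252 q7 1.1 -> [ 79.5  42.4 111.2] ('turn', np.float64(0.7)) ('shift if after turn', array([ 80.1,  41.4, 111.1]))
w 17039 floor 0.0028719010898918262 n 1025 [[ 0.4489 -0.401   0.0069]
 [ 0.5166 -0.3282  0.0085]
 [ 0.5747 -0.2755  0.0103]]
  pick handle 0 
t 2939 floor 0.002635082371372319 n 331 [[ 0.4253 -0.4257  0.0067]
 [ 0.5104 -0.3475  0.0081]
 [ 0.5857 -0.2621  0.0135]]
  pick handle 213 [[ 0.3903 -0.1203  0.0144]
 [ 0.4361 -0.1021  0.0199]
 [ 0.4831 -0.0842  0.0264]]
s 2716 floor 0.0026957704840154494 n 267 [[ 0.4288 -0.4286  0.0068]
 [ 0.517  -0.3318  0.0083]
 [ 0.5873 -0.2588  0.0222]]
  pick handle 145 [[ 0.3845 -0.1208  0.0146]
 [ 0.4276 -0.1046  0.0217]
 [ 0.4998 -0.0834  0.0266]]
```

```bash
python3 -c "
from h import *
s=get_state(); print(s['clock'],abs(s['dq']).max()); print(job_done())"
```

```text
24.95 0.008126481107323278
the job is handed in; nothing more can be done
None
```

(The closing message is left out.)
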